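# Charge the rheometer's slug feeder through a loading chute

### The job

Pick up the orange loading chute with the three blue slugs in it, without spilling them, and rest its spout gently on the blue sill of the feeder's steel throat. Keep the spout there and tip the chute so that all three slugs slide down through the throat into the feeder; do not touch the slugs with the fingers. Then lay the empty chute down flat, right way up, on the middle of its grey mat, let go, and leave everything else on the bench where it was.

Things in the scene. Friction and masses are not known exactly. Their poses are not given: they have to be found in the camera images.
- chute_centre (a point): orange loading chute: straight trough 190 mm long, 34 mm wide outside, 26 mm inside; floor and walls 4 mm thick, side walls 30 mm high. Black grip ears raise both side walls to 50 mm over the middle 60 mm of its length (pinch these across y, from above). This point: on the centre line at mid length, 25 mm above the underside; x from spout to closed end, z up out of the trough
- chute: the same chute, about 160 g; the origin is at the middle of its underside. The end at -x is open (the spout), the end at +x is closed. x from spout to closed end, z up
- spout (a point): middle of the lower edge of the chute's open end: on its underside, 95 mm from the middle of the chute; axes as the chute's
- slug1_centre (a point): solid blue slug, a cylinder 20 mm in diameter, 40 mm long, 30 g; this point is its centre, x along its length. It lies lengthways in the chute at the start and begins to slide at a tilt of 14 to 28 degrees (unknown beforehand); all run freely at 45. Nearest the spout
- slug2_centre (a point): solid blue slug, a cylinder 20 mm in diameter, 40 mm long, 30 g; this point is its centre, x along its length. It lies lengthways in the chute at the start and begins to slide at a tilt of 14 to 28 degrees (unknown beforehand); all run freely at 45. The middle one
- slug3_centre (a point): solid blue slug, a cylinder 20 mm in diameter, 40 mm long, 30 g; this point is its centre, x along its length. It lies lengthways in the chute at the start and begins to slide at a tilt of 14 to 28 degrees (unknown beforehand); all run freely at 45. Nearest the closed end
- feeder: fixed feeder: white box 120 (x) by 90 mm (y), clear sides, 101 mm high, a sloping chamber inside. On its top a square steel throat 44 by 44 mm inside, 5 mm walls, 136 mm high but for the lower blue sill on the +x side. Blue drive box to -x (to 95 mm, 86 mm high), barrel to +x (to 190 mm, 61 mm high). Origin on the bench under the throat's centre, z up
- throat (a point): centre of the throat's mouth, 115 mm above the bench; axes as the feeder's. The sill is a blue plate clamped across the +x side of the throat: flat top 5 mm wide (from 22 to 27 mm to +x of this point), 43 mm long (y). Its height is set anew each time and not measured: its top is 105 to 125 mm above the bench, to be found by touch. The spout reaches in over it, with 5 mm play each side
- mat: fixed grey mat, 240 mm (x) by 120 mm (y), 6 mm thick, on which the chute lies at the start, roughly along the mat; the origin is in the middle of its underside
Not all that is in view belongs to the job. There is more than one size of the chute; the job needs the smaller.

How it is judged (in metres and radians):
On the way, in this order (a step that is already met when the one before it is completed fails the run):
1. the chute is lifted off its mat (its middle more than 70 mm above the bench) with all three slugs in it (height (world z) of chute_centre above 0.07 m and x of slug1_centre in the frame of chute_centre between -0.095 and 0.095 m and y of slug1_centre in the frame of chute_centre between -0.015 and 0.015 m and z of slug1_centre in the frame of chute_centre between -0.025 and 0.01 m and x of slug2_centre in the frame of chute_centre between -0.095 and 0.095 m and y of slug2_centre in the frame of chute_centre between -0.015 and 0.015 m and z of slug2_centre in the frame of chute_centre between -0.025 and 0.01 m and x of slug3_centre in the frame of chute_centre between -0.095 and 0.095 m and y of slug3_centre in the frame of chute_centre between -0.015 and 0.015 m and z of slug3_centre in the frame of chute_centre between -0.025 and 0.01 m), for 0.1 s.
2. the chute's spout rests on the feeder (more than 0.3 N, its lower edge within 35 mm of the throat centre seen from above and less than 131 mm above the bench) with all three slugs still in the chute (contact force between chute and feeder above 0.3 N and horizontal distance between spout and throat below 0.035 m and z of spout in the frame of feeder below 0.131 m and x of slug1_centre in the frame of chute_centre between -0.095 and 0.095 m and y of slug1_centre in the frame of chute_centre between -0.015 and 0.015 m and z of slug1_centre in the frame of chute_centre between -0.025 and 0.01 m and x of slug2_centre in the frame of chute_centre between -0.095 and 0.095 m and y of slug2_centre in the frame of chute_centre between -0.015 and 0.015 m and z of slug2_centre in the frame of chute_centre between -0.025 and 0.01 m and x of slug3_centre in the frame of chute_centre between -0.095 and 0.095 m and y of slug3_centre in the frame of chute_centre between -0.015 and 0.015 m and z of slug3_centre in the frame of chute_centre between -0.025 and 0.01 m), for 0.2 s.
3. all three slugs are in the feeder while the spout is still at the throat (within 55 mm of the middle of its mouth) (x of slug1_centre in the frame of feeder between -0.06 and 0.06 m and y of slug1_centre in the frame of feeder between -0.045 and 0.045 m and z of slug1_centre in the frame of feeder between 0 and 0.1 m and x of slug2_centre in the frame of feeder between -0.06 and 0.06 m and y of slug2_centre in the frame of feeder between -0.045 and 0.045 m and z of slug2_centre in the frame of feeder between 0 and 0.1 m and x of slug3_centre in the frame of feeder between -0.06 and 0.06 m and y of slug3_centre in the frame of feeder between -0.045 and 0.045 m and z of slug3_centre in the frame of feeder between 0 and 0.1 m and distance between spout and throat below 0.055 m), for 0.1 s.
At the end, for the whole second after the job is handed in: all three slugs lie inside the feeder, their centres below its top (less than 100 mm above the bench); the chute lies flat and right way up on the mat (within 0.08 rad), its middle within 60 mm of the mat's middle, released and at rest (x of slug1_centre in the frame of feeder between -0.06 and 0.06 m and y of slug1_centre in the frame of feeder between -0.045 and 0.045 m and z of slug1_centre in the frame of feeder between 0 and 0.1 m and x of slug2_centre in the frame of feeder between -0.06 and 0.06 m and y of slug2_centre in the frame of feeder between -0.045 and 0.045 m and z of slug2_centre in the frame of feeder between 0 and 0.1 m and x of slug3_centre in the frame of feeder between -0.06 and 0.06 m and y of slug3_centre in the frame of feeder between -0.045 and 0.045 m and z of slug3_centre in the frame of feeder between 0 and 0.1 m and horizontal distance between chute and mat below 0.06 m and z of chute in the frame of mat below 0.01 m and angle between chute's own z axis and vertical below 0.08 rad and linear speed of chute below 0.02 m/s and linear speed of each of slug1, slug2, slug3 below 0.03 m/s); the robot touches nothing.
It fails at once if the spout is pressed on the feeder with more than 20 N (contact force between chute and feeder above 20 N).
It fails at once if the fingers touch a slug (more than 0.5 N) (contact force between the fingers and slug1 above 0.5 N or contact force between the fingers and slug2 above 0.5 N or contact force between the fingers and slug3 above 0.5 N).
It fails at once if a bystander (bottle, beaker, spatula, jar, brush, wrench, dish) is moved more than 30 mm (distance of any of solvent, beaker, spatula, spares, brush, wrench, dish from where it was at the start of the episode above 0.03 m).
It also fails if it takes over 64 s, if anything falls off the work surface, if the arm or the gripper's body presses on something with over 40 N, if the wrist force passes 120 N, or if a joint passes its speed limit or range.

### The arm

A 6-joint arm with a two-finger parallel gripper is mounted at the origin on the work surface. World frame = base frame: x ahead of the robot, y to its left, z up, the work surface at z = 0. Lengths are in m, angles in degrees, forces in N, time in s.
With the tool pointing down it reaches from about 0.375 to 0.75 m from the base axis. Payload 9 kg.
Tool frame: the origin (TCP) lies where the fingers leave the gripper's body, on its centre line; the fingertips stand 73 mm ahead of it and the grasp point (between the pads) lies 54 mm ahead of it (robot.tip_reach is the distance from the TCP to the fingertips, in m); z points along the fingers, y is the direction in which the jaws open and shut (so a half turn about z gives the same grasp; the last joint's range is limited). The gripper opens to 85 mm and grips with 20 to 120 N. Pads are 22 mm wide; open, the fingers measure 114 mm over their backs; the gripper's body (76 mm by 85 mm) begins 54 mm behind the grasp point. The pads swing forward as they close: fully open they stand 13 mm farther back than shut.
Start: joints at [-89.307, 5.964, 5.575, 89.605, 0, 77.527], TCP at [0.137, -0.584, 0.304] pointing down, gripper open.
Joint ranges: [-171.21, 171.21], [-48.23, 106.86], [-62.78, 66.21], [-105.2, 120.99], [-86.42, 89.51], [-180, 180]. Speed limits (degrees/s): [127.2, 127.2, 147.25, 180, 180, 180].

### API

Orientations are given as [roll, pitch, yaw] about the fixed x, y, z axes, in that order (R = Rz(yaw) Ry(pitch) Rx(roll)).
In Python, from plant import robot gives the robot as it stands. Calls block until the motion is done:
- robot.move_pose(position, orientation): joint-space move of the TCP to a pose.
- robot.line_to(position, vel=0.15, rotation=None, guard=None): straight line of the TCP; rotation=None keeps the orientation; vel is the mean speed in m/s. With guard (N) it stops when the force on the tool has changed by that much, and returns True; else False.
- robot.goto_joints(angles): joint-space move.
- robot.set_gripper(opening): finger opening in m; the grip force is fixed at half the most; returns when the fingers have stopped.
- robot.pause(seconds).
- robot.ik(position, orientation): joint angles nearest the present ones, or None.
- robot.observe(): the state.
- robot.grab_frame(name): name is "scene" or "top" or "wrist"; returns the picture (384x512x3 uint8, blue, green, red); there is no depth.
- robot.get_calibration(name): a dict with "vertical_fov" (degrees; the focal length in pixels is half the picture's height over the tangent of half this angle, whatever the lens; pixels are square), "cx", "cy" (the principal point, pixels), "rvec" (rotation vector, rad) and "tvec" (3), from world to camera coordinates, as OpenCV has them. Camera axes: x right, y down, z forward; pixel columns grow to the right and rows downward; lengths in m; the calibration is good to about 2 mm. A picture is of the moment at which its call begins: read the wrist's pose just before it. get_calibration takes no time and is no camera call; for the wrist camera it gives the pose at the moment of the call.
A pose or a line that the arm cannot do raises robot.IKError and nothing moves.
- robot.job_done(): hands the job in, once; it reports no verdict.
The state is a dict: "time": time; "q": joint angles; "qvel": joint speeds; "joint_torque": joint torques, N m; "tool_pos": TCP position; "tcp_rot": TCP orientation; "ft_force": force on the tool from outside, world axes, zero at the start; "torque": the same for the moment, N m; "gripper_width": finger opening in m.
Only numpy, scipy, OpenCV 4.12 (cv2) and the standard library are available. Lean on these libraries where they do the work, as an engineer would, in place of code of your own. Each camera call takes 0.05 s, during which the arm holds its last target.

## Working session

There is one attempt and no reset: what is moved stays moved. The work goes in short steps, each a Python script; the robot and the scene stay as the last script left them, time stands still between calls to the robot, and variables do not carry over. Pictures are saved under pics/ and viewed, and the job is handed in when it is done.

```bash
ls; mkdir -p pics
python3 - <<'E'
from plant import robot
import cv2
o=robot.observe();print(o['time'],o['tool_pos'],o['tcp_rot'],o['gripper_width'],o['ft_force'])
for n in("scene","top","wrist"):
    print(n,robot.get_calibration(n)); cv2.imwrite(f"pics/{n}0.png",robot.grab_frame(n))
E
```

```text
pics
0.0 [ 0.13668673 -0.58397233  0.30313854] [-1.79925843e+02 -1.70367459e-02  1.31687209e+01] 0.08536286986955179 [ 0.07613901  0.19065128 -0.22480366]
scene {'vertical_fov': 56.891115954669, 'cx': 251.3161129870441, 'cy': 188.82472754099683, 'rvec': array([ 1.9551058 ,  1.37164926, -0.64051337]), 'tvec': array([-0.1000494 , -0.19994815,  1.16098857])}
top {'vertical_fov': 44.23638858136947, 'cx': 253.23156714392314, 'cy': 187.5163736654002, 'rvec': array([ 2.15505514, -2.16669371,  0.18545226]), 'tvec': array([-0.04041665,  0.3991959 ,  1.03658263])}
wrist {'vertical_fov': 70.50435353659357, 'cx': 257.0396661873307, 'cy': 191.1729270610816, 'rvec': array([-2.28779866,  1.81351336,  0.25098639]), 'tvec': array([-0.59937126, -0.03512979,  0.37943555])}
```

View pics/scene0.png

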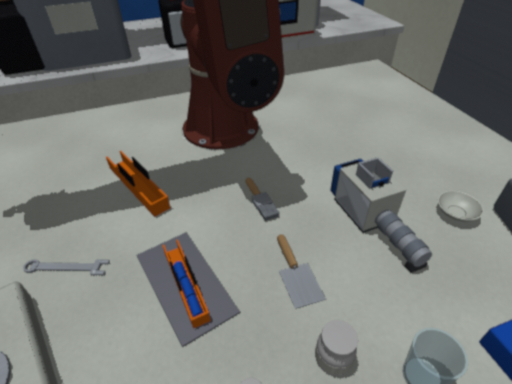

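View pics/top0.png

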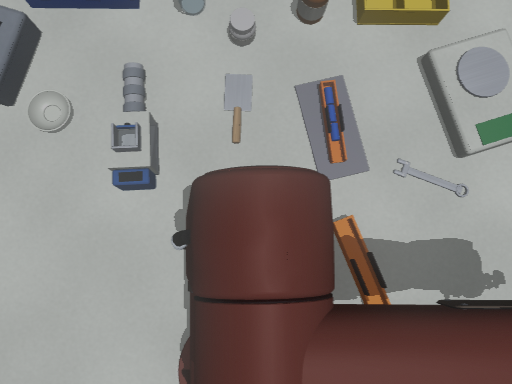

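View pics/wrist0.png

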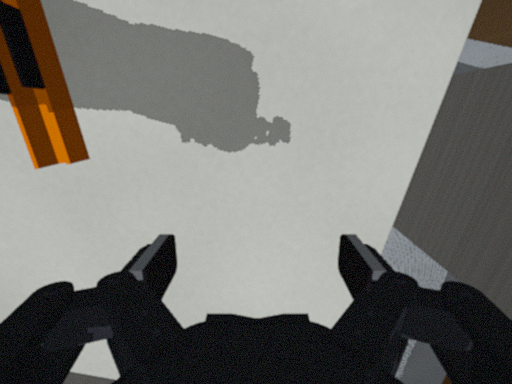

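```bash
cat > h.py <<'E'
import numpy as np, cv2
def cam(c):
    f=192/np.tan(np.radians(c['vertical_fov']/2))
    K=np.array([[f,0,c['cx']],[0,f,c['cy']],[0,0,1]])
    return K,cv2.Rodrigues(np.array(c['rvec']))[0],np.array(c['tvec'])
def ray(c,px):
    K,R,t=cam(c); d=R.T@np.linalg.inv(K)@np.array([px[0],px[1],1.]); return -R.T@t,d
def plane(c,px,z):
    o,d=ray(c,px); return o+d*(z-o[2])/d[2]
def proj(c,P):
    K,R,t=cam(c); return cv2.projectPoints(np.array(P,float).reshape(-1,3),np.array(c['rvec']),t,K,None)[0].reshape(-1,2)
def tri(c1,p1,c2,p2):
    a,d=ray(c1,p1);b,e=ray(c2,p2)
    s=np.linalg.lstsq(np.c_[d,-e],b-a,rcond=None)[0]; P=a+d*s[0];Q=b+e*s[1]
    return (P+Q)/2,np.linalg.norm(P-Q)
E
python3 - <<'E'
import cv2
t=cv2.imread('pics/top0.png');s=cv2.imread('pics/scene0.png')
def up(i,x0,x1,y0,y1,k):return cv2.resize(i[y0:y1,x0:x1],None,fx=k,fy=k,interpolation=cv2.INTER_CUBIC)
cv2.imwrite('pics/a1.png',up(t,285,385,65,190,4.5))
cv2.imwrite('pics/a2.png',up(t,95,175,55,195,4))
cv2.imwrite('pics/a3.png',up(s,130,245,225,345,5))
cv2.imwrite('pics/a4.png',up(s,320,440,150,275,4.5))
E
```

```text
(no output)
```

View pics/a1.png

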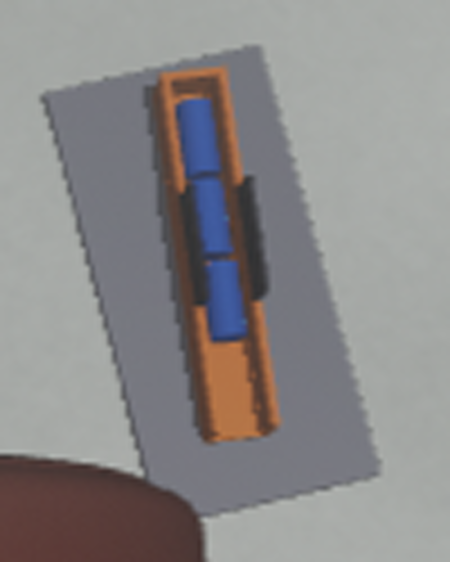

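View pics/a2.png

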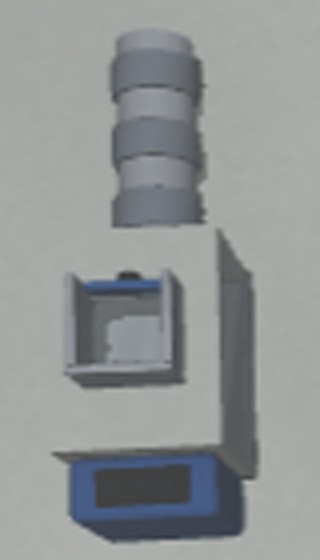

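View pics/a3.png

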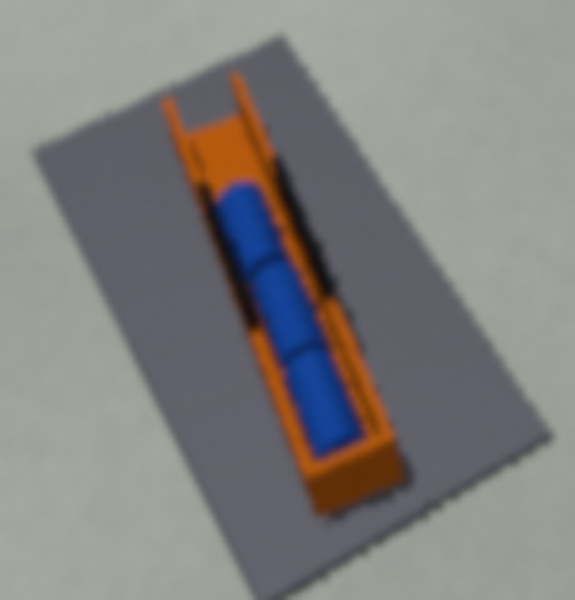

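View pics/a4.png

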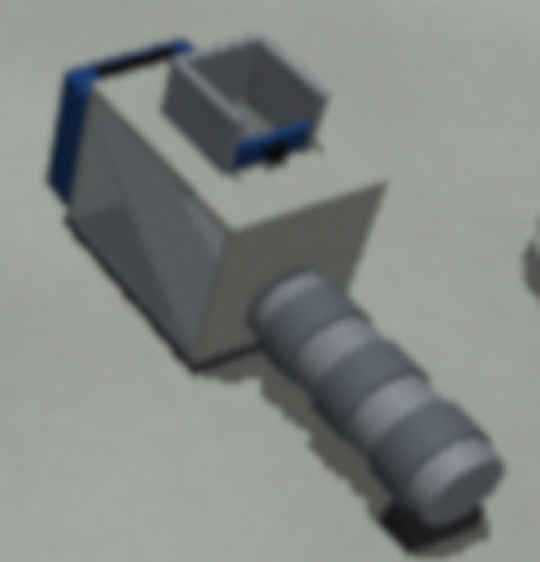

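Run:
```python
from plant import robot
from h import *
t=robot.get_calibration('top'); s=robot.get_calibration('scene')
o=lambda p,k,x,y:(p[0]/k+x-.5*0,p[1]/k+y)
for p in [(160,72),(228,70),(208,440),(278,430)]: print('rim',plane(t,o(p,4.5,285,65),.036).round(4))
for p in [(43,95),(260,46),(380,472)]: print('mat',plane(t,o(p,4.5,285,65),.006).round(4))
for p in [(66,272),(172,268),(72,372),(172,372)]: print('throat',plane(t,o(p,4,95,55),.136).round(4))
for p in [(218,228),(220,445),(52,455)]: print('box',plane(t,o(p,4,95,55),.101).round(4))
for p,q in [((160,72),(318,472)),((228,70),(393,435))]: print(tri(t,o(p,4.5,285,65),s,o(q,5,130,225)))
print('box corner',tri(t,o((218,228),4,95,55),s,o((240,235),4.5,320,150)))
```

```text
rim [ 0.6477 -0.2009  0.036 ]
rim [ 0.6489 -0.2362  0.036 ]
rim [ 0.4541 -0.2198  0.036 ]
rim [ 0.4592 -0.2555  0.036 ]
mat [ 0.6462 -0.1436  0.006 ]
mat [ 0.6738 -0.2603  0.006 ]
mat [ 0.4429 -0.3149  0.006 ]
throat [0.5182 0.2502 0.136 ]
throat [0.5203 0.1963 0.136 ]
throat [0.4658 0.2453 0.136 ]
throat [0.4658 0.1948 0.136 ]
box [0.5524 0.1801 0.101 ]
box [0.4345 0.1763 0.101 ]
box [0.4294 0.2637 0.101 ]
(array([ 0.6479502 , -0.21519658,  0.03052149]), np.float64(0.026772826910320978))
(array([ 0.64666647, -0.21651483,  0.05121764]), np.float64(0.03343652042061937))
box corner (array([0.55453823, 0.1828227 , 0.09841211]), np.float64(0.0048078839184321235))
```

```bash
cat >> h.py <<'E'
HG=0.038; TZ=HG+0.054
def Rz(a):
    a=np.radians(a);return np.array([[np.cos(a),-np.sin(a),0],[np.sin(a),np.cos(a),0],[0,0,1]])
def Ry(a):
    a=np.radians(a);return np.array([[np.cos(a),0,np.sin(a)],[0,1,0],[-np.sin(a),0,np.cos(a)]])
def tcp_for(pt,c,yaw,tilt):
    """TCP pos & rot so chute-frame point c sits at world pt with chute closed end up by tilt"""
    R=Rz(yaw)@Ry(-tilt)
    return np.array(pt)+R@(np.array([0,0,TZ])-np.array(c)),[180,-tilt,yaw]
E
python3 - <<'E'
from plant import robot
from h import *
print(robot.ik([.55,-.228,.25],[180,0,5.8]))
fy=2; cen=np.array([.492,.222,0]); edge=cen+Rz(fy)@[.022,0,.115]
for th in (0,6,20,30,40,45,50,55):
    p,r=tcp_for(edge,[-.088,0,0],fy,th); print(th,p.round(3),robot.ik(p,r))
c=robot.get_calibration('wrist');K,R,t=cam(c);ob=robot.observe()
from scipy.spatial.transform import Rotation as Ro
Rt=Ro.from_euler('xyz',ob['tcp_rot'],degrees=True).as_matrix()
print('cam in tool',Rt.T@(-R.T@t-ob['tool_pos']),(R@Rt).round(2))
E
```

```text
[-35.08868541   4.91636136  -1.13221009  83.95142855   0.
 139.11131459]
0 [0.602 0.226 0.207] [   8.93589964   13.62230322    3.96241921   80.34011599    0.
 -173.06410036]
6 [0.592 0.225 0.216] [   9.33294889    5.46150653   -4.33049105   74.25672154   -0.76443373
 -172.70678809]
20 [0.565 0.225 0.232] [  10.48473296  -13.53330491  -22.95156036   60.78354495   -2.89258335
 -172.0201608 ]
30 [0.544 0.224 0.239] [  11.5339873   -27.48123205  -35.97949545   51.84560469   -4.75046618
 -171.72430011]
40 [0.522 0.223 0.242] [  12.79933742  -42.36208115  -49.11669977   43.74871442   -6.91744412
 -171.68668252]
45 [0.511 0.223 0.242] None
50 [0.5   0.222 0.242] None
55 [0.489 0.222 0.24 ] None
cam in tool [ 0.06816995  0.00037156 -0.07025875] [[ 0.    1.    0.  ]
 [-0.96  0.   -0.27]
 [-0.27 -0.    0.96]]
```

```bash
python3 - <<'E'
s=open('h.py').read()
s=s.replace("TZ=HG+0.054","TZ=HG+0.054; GX=0.010")
s=s.replace("np.array([0,0,TZ])","np.array([GX,0,TZ])").replace("[180,-tilt,yaw]","[180,tilt,yaw+180]")
open('h.py','w').write(s)
E
python3 - <<'E'
from plant import robot
import h
from h import *
fy=2; cen=np.array([.492,.222,0])
for gx in (.01,.018):
  h.GX=gx
  for z in (.105,.125):
   edge=cen+Rz(fy)@[.022,0,z]
   for th in (0,40,42,44,46,48):
    p,r=tcp_for(edge,[-.088,0,0],fy,th); q=robot.ik(p,r); print(gx,z,th,p.round(3),None if q is None else np.round(q,1))
h.GX=.01
for z in (.105,.125):
   edge=cen+Rz(fy)@[.022,0,z]
   p,r=tcp_for(edge,[-.088,0,0],fy-30,40);print(robot.ik(p,r))
# wrist look over chute
robot.move_pose([.57,-.225,.30],[180,0,185.8])
c=robot.get_calibration('wrist'); import pickle; pickle.dump(c,open('cw1.pkl','wb'))
cv2.imwrite('pics/w1.png',robot.grab_frame('wrist'));print(robot.observe()['time'])
E
```

```text
0.01 0.105 0 [0.612 0.226 0.197] [ 8.8 15.4  5.  79.6  0.   6.8]
0.01 0.105 40 [0.53  0.223 0.238] [ 12.6 -40.7 -48.5  42.7  -6.8   8.2]
0.01 0.105 42 [0.525 0.223 0.239] [ 12.9 -43.8 -51.2  41.2  -7.3   8.1]
0.01 0.105 44 [0.521 0.223 0.239] [ 13.2 -47.1 -53.9  39.8  -7.7   8.1]
0.01 0.105 46 [0.516 0.223 0.239] None
0.01 0.105 48 [0.511 0.223 0.239] None
0.01 0.125 0 [0.612 0.226 0.217] [ 8.8 15.2  6.8 81.6  0.   6.8]
0.01 0.125 40 [0.53  0.223 0.258] [ 12.6 -40.8 -46.5  44.8  -6.8   8.2]
0.01 0.125 42 [0.525 0.223 0.259] [ 12.9 -44.  -49.2  43.3  -7.3   8.1]
0.01 0.125 44 [0.521 0.223 0.259] [ 13.2 -47.2 -51.9  41.9  -7.7   8.1]
0.01 0.125 46 [0.516 0.223 0.259] None
0.01 0.125 48 [0.511 0.223 0.259] None
0.018 0.105 0 [0.62  0.226 0.197] [ 8.7 16.8  6.6 79.8  0.   6.7]
0.018 0.105 40 [0.536 0.224 0.244] [ 12.5 -39.4 -47.2  42.7  -6.7   8. ]
0.018 0.105 42 [0.531 0.223 0.244] [ 12.7 -42.6 -49.9  41.2  -7.2   8. ]
0.018 0.105 44 [0.526 0.223 0.245] [ 13.  -45.8 -52.6  39.7  -7.6   8. ]
0.018 0.105 46 [0.521 0.223 0.245] None
0.018 0.105 48 [0.517 0.223 0.245] None
0.018 0.125 0 [0.62  0.226 0.217] [ 8.7 16.5  8.3 81.8  0.   6.7]
0.018 0.125 40 [0.536 0.224 0.264] [ 12.5 -39.6 -45.2  44.8  -6.7   8. ]
0.018 0.125 42 [0.531 0.223 0.264] [ 12.7 -42.7 -47.9  43.3  -7.2   8. ]
0.018 0.125 44 [0.526 0.223 0.265] [ 13.  -45.9 -50.6  41.9  -7.6   8. ]
0.018 0.125 46 [0.521 0.223 0.265] None
0.018 0.125 48 [0.517 0.223 0.265] None
[ 20.27965069 -25.46025827 -36.87586125  49.40466268 -28.67089563
  40.66834349]
[ 20.27965069 -25.84881436 -35.0766062   51.59247381 -28.67089563
  40.66834349]
2.225
```

View pics/w1.png

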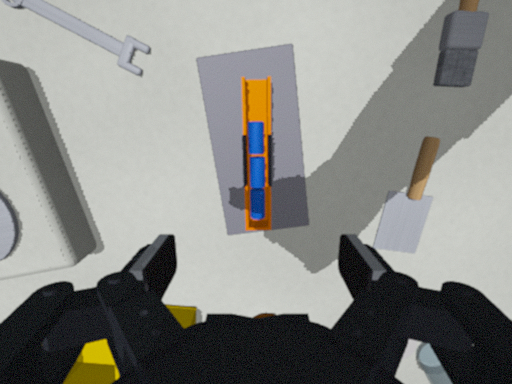

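Run:
```python
import pickle
from h import *
c=pickle.load(open('cw1.pkl','rb')); im=cv2.imread('pics/w1.png')
cv2.imwrite('pics/w1z.png',cv2.resize(im[35:245,190:315],None,fx=2.8,fy=2.8,interpolation=cv2.INTER_CUBIC))
h=cv2.cvtColor(im,cv2.COLOR_BGR2HSV)
o=cv2.inRange(h,(5,120,80),(22,255,255)); o[:,:230]=0;o[:,290:]=0;o[240:]=0
pl=[];pr=[]
for y in list(range(84,132,4))+list(range(188,226,4)):
    xs=np.where(o[y])[0]; a,b=plane(c,(xs.min()-.5,y),.036),plane(c,(xs.max()+.5,y),.036); pl.append(a[:2]);pr.append(b[:2])
    
m=(np.array(pl)+np.array(pr))/2; w=np.linalg.norm(np.array(pl)-np.array(pr),axis=1)
print('w',w.round(4))
v=cv2.fitLine(m.astype(np.float32),cv2.DIST_HUBER,0,.01,.01).ravel(); print('yaw',np.degrees(np.arctan2(v[1],v[0])),v)
ys=np.where(o.sum(1)>0)[0]; print(ys.min(),ys.max())
for y,z in((ys.min()-.5,.036),(ys.max()+.5,.036),(ys.max()+.5,.006)): print(plane(c,(257,y),z))
P=[plane(c,p,.006) for p in [(197,58),(292,44),(309,225),(229,235)]];P=np.array(P);print(P.round(4),'mat ctr',P.mean(0))
print([np.linalg.norm(P[i]-P[(i+1)%4]).round(4) for i in range(4)])
print('mat yaw',np.degrees(np.arctan2(*(P[3]-P[0])[1::-1])))
b=cv2.inRange(h,(100,120,60),(130,255,255)); b[:,:235]=0;b[:,285:]=0;b[240:]=0
yy=np.where(b.sum(1)>0)[0];print('blue',plane(c,(257,yy.min()),.025),plane(c,(257,yy.max()),.025))
```

```text
w [0.0334 0.0346 0.0348 0.0337 0.0339 0.0352 0.0353 0.0331 0.0332 0.0345
 0.0335 0.0336 0.0331 0.0345 0.0334 0.0335 0.0337 0.0338 0.034  0.0341
 0.0342 0.0331]
yaw 6.331292 [ 0.9939009   0.11027715  0.54784036 -0.22793752]
76 230
[ 0.45853524 -0.23679303  0.036     ]
[ 0.64911041 -0.21773359  0.036     ]
[ 0.66232784 -0.21638085  0.006     ]
[[ 0.4422 -0.3122  0.006 ]
 [ 0.4153 -0.1986  0.006 ]
 [ 0.6463 -0.1426  0.006 ]
 [ 0.6734 -0.2563  0.006 ]] mat ctr [ 0.54431125 -0.22740687  0.006     ]
[np.float64(0.1168), np.float64(0.2378), np.float64(0.1169), np.float64(0.2379)]
mat yaw 13.590128069444495
blue [ 0.50999602 -0.23163512  0.025     ] [ 0.63568274 -0.21906517  0.025     ]
```

View pics/w1z.png

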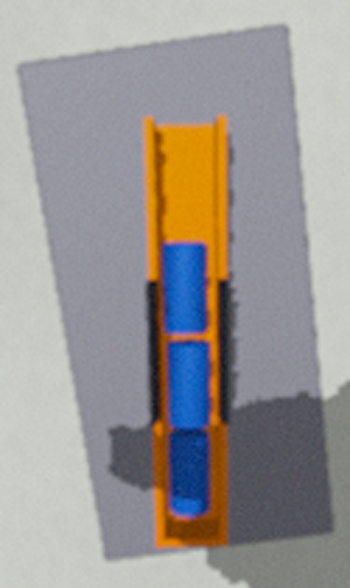

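Run:
```python
from plant import robot
from h import *
ch=np.array([.5538,-.2272,.006]); yaw=6.2
p,r=tcp_for(ch,[0,0,0],yaw,0)
robot.line_to(p+[0,0,.1],vel=.15,rotation=r)
print(robot.line_to(p,vel=.08,guard=6))
f0=robot.observe(); print(f0['tool_pos'],p,f0['ft_force'])
robot.set_gripper(0.0)
o=robot.observe();print(o['time'],o['gripper_width'],o['ft_force'])
robot.line_to(p+[0,0,.01],vel=.03)
robot.line_to(p+[0,0,.13],vel=.08)
robot.pause(.2)
o=robot.observe();print(o['time'],o['gripper_width'],o['ft_force'],o['torque'])
import pickle;pickle.dump(robot.get_calibration('wrist'),open('cw2.pkl','wb'))
for n in('wrist','scene'):cv2.imwrite(f'pics/{n}2.png',robot.grab_frame(n))
```

```text
False
[ 0.56408878 -0.22633343  0.09867202] [ 0.56374151 -0.22612001  0.098     ] [-0.00602652 -0.27665091 -0.28673512]
4.9833 0.03330546408453825 [-0.58357633 -0.08424404  1.91547907]
7.3167 0.0333549886057629 [-0.33507085  0.42489303 -1.47358876] [-0.01815098 -0.03291372 -0.00792139]
```

View pics/wrist2.png

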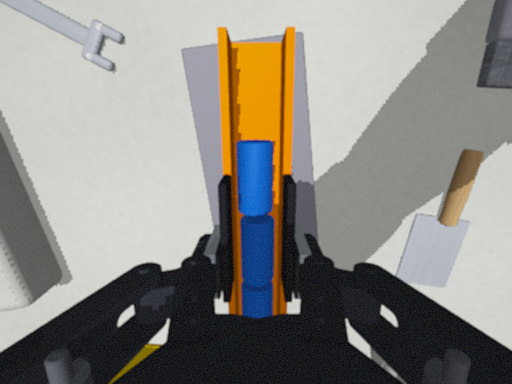

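View pics/scene2.png

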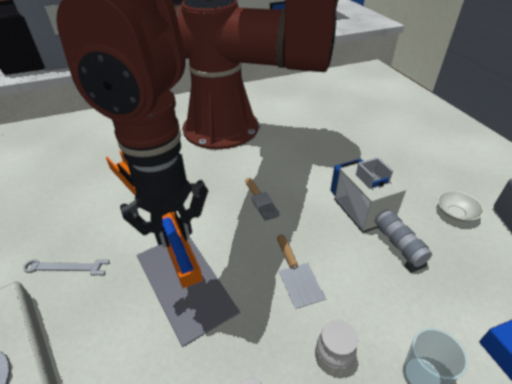

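Run:
```python
from plant import robot
import pickle
from h import *
c=pickle.load(open('cw2.pkl','rb'));o=robot.observe();T=o['tool_pos'];print(T,o['tcp_rot'])
R=Rz(o['tcp_rot'][2]-180)
for p in [(219,28),(295,28)]:
    for z in (-.062,): print('rim in chute axes rel TCP',R.T@(plane(c,p,T[2]+z)-T))
for p in [(232,43),(283,42)]: print('floor edge',R.T@(plane(c,p,T[2]-.088)-T))
# rim far back
for p in [(223,160),(292,160)]: print('rim',R.T@(plane(c,p,T[2]-.062)-T))
```

```text
[ 0.56370497 -0.22607553  0.22786231] [ 1.79992181e+02 -7.76675376e-03 -1.73799990e+02]
rim in chute axes rel TCP [-0.10460717 -0.01662488 -0.062     ]
rim in chute axes rel TCP [-0.10462601  0.01623804 -0.062     ]
floor edge [-0.10475644 -0.01326851 -0.088     ]
floor edge [-0.105242    0.01346533 -0.088     ]
rim [-0.04719153 -0.01682666 -0.062     ]
rim [-0.04718784  0.01694135 -0.062     ]
```

Run:
```python
from plant import robot
from h import *
import pickle
fy=2; cen=np.array([.492,.222,0])
p,r=tcp_for(cen+Rz(fy)@[.05,0,.20],[-.095,0,0],fy,6)
q=robot.observe()['tool_pos'].copy(); 
robot.line_to(np.array([q[0],q[1],p[2]]),vel=.15)
robot.line_to(p,vel=.16,rotation=r)
robot.pause(.2)
o=robot.observe();print(o['time'],o['tool_pos'],p,o['ft_force'])
pickle.dump((robot.get_calibration('wrist'),o),open('cw3.pkl','wb'))
for n in('wrist','scene'):cv2.imwrite(f'pics/{n}3.png',robot.grab_frame(n))
```

```text
11.2833 [0.63673892 0.2268767  0.30248828] [0.63671997 0.22705373 0.3024715 ] [ 0.44141496  0.04980278 -1.5528007 ]
```

View pics/wrist3.png

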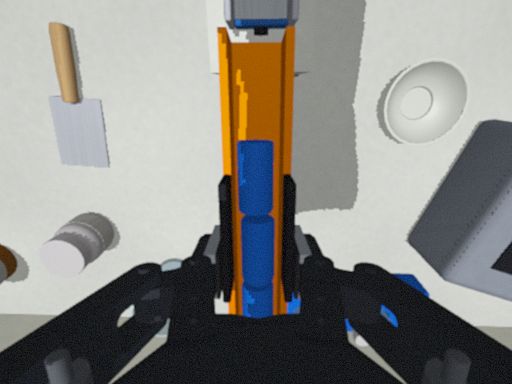

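View pics/scene3.png

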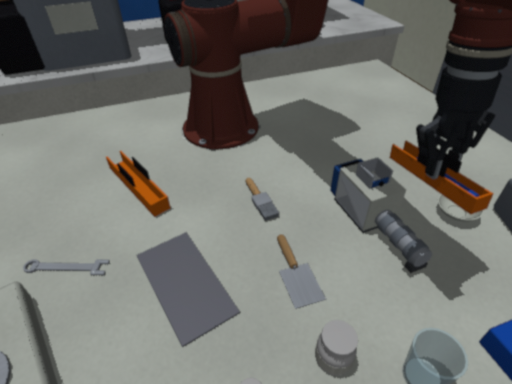

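Run:
```python
from plant import robot
from h import *
import pickle
fy=2; cen=np.array([.492,.222,0])
p,r=tcp_for(cen+Rz(fy)@[.105,0,.20],[-.095,0,0],fy,6)
robot.line_to(p,vel=.10,rotation=r)
robot.pause(.2)
o=robot.observe();print(o['time'],o['tool_pos'],p)
pickle.dump((robot.get_calibration('wrist'),o),open('cw4.pkl','wb'))
im=robot.grab_frame('wrist');cv2.imwrite('pics/w4.png',im)
cv2.imwrite('pics/w4z.png',cv2.resize(im[0:130,180:330],None,fx=4,fy=4,interpolation=cv2.INTER_CUBIC))
```

```text
12.2833 [0.69128373 0.22909288 0.3028375 ] [0.69168646 0.2289732  0.3024715 ]
```

View pics/w4z.png

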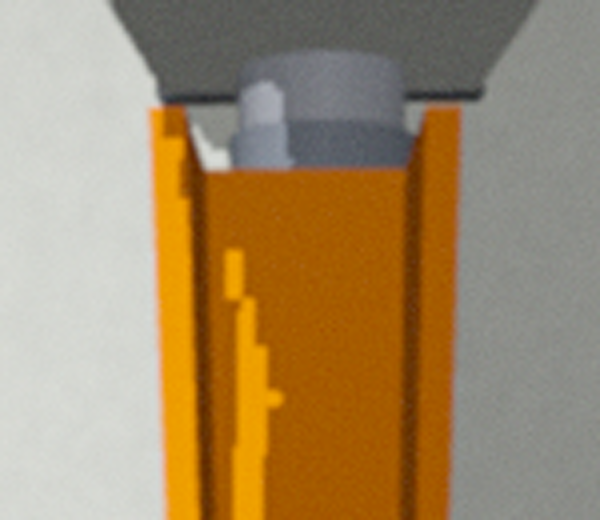

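Run:
```python
from plant import robot
from h import *
import pickle
fy=2; cen=np.array([.492,.222,0])
p,r=tcp_for(cen+Rz(fy)@[.018,0,.19],[-.095,0,0],fy,6)
robot.line_to(p,vel=.10,rotation=r)
robot.pause(.2)
o=robot.observe();print(o['time'],o['tool_pos'],p)
pickle.dump((robot.get_calibration('wrist'),o),open('cw5.pkl','wb'))
im=robot.grab_frame('wrist');cv2.imwrite('pics/w5.png',im)
cv2.imwrite('pics/w5z.png',cv2.resize(im[0:100,190:330],None,fx=5,fy=5,interpolation=cv2.INTER_CUBIC))
im=cv2.imread('pics/wrist3.png')
cv2.imwrite('pics/w3z.png',cv2.resize(im[0:60,190:330],None,fx=5,fy=5,interpolation=cv2.INTER_CUBIC))
```

```text
13.5583 [0.60506591 0.22584895 0.29233423] [0.60473946 0.22593695 0.2924715 ]
```

View pics/w5z.png

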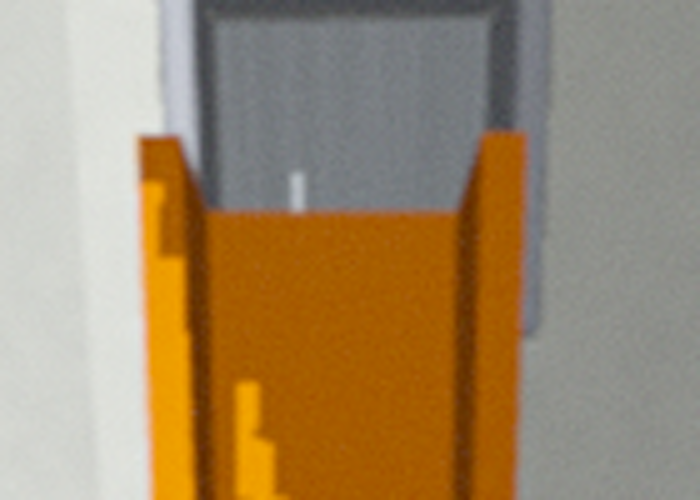

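View pics/w3z.png

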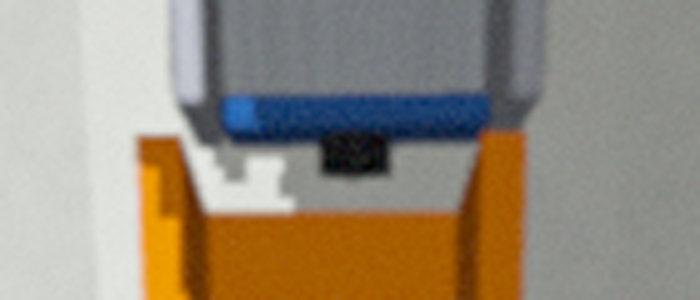

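Run:
```python
from h import *
import pickle
for f,pts in (('cw5.pkl',[(162,20),(550,20),(160,60),(549,60),(194,60),(517,60),(532,335)]),('cw3.pkl',[(172,20),(545,20),(175,95),(545,97),(205,50),(512,50)])):
    c,o=pickle.load(open(f,'rb'))
    for p in pts: print(f,p,plane(c,(p[0]/5+190,p[1]/5),.136).round(4))
c,o=pickle.load(open('cw3.pkl','rb'))
for z in(.105,.115,.125):print('sill',z,[plane(c,(x/5+190,y/5),z).round(4) for x,y in((225,97),(492,97),(225,135),(492,135))])
```

```text
cw5.pkl (162, 20) [0.4805 0.1978 0.136 ]
cw5.pkl (550, 20) [0.4787 0.2506 0.136 ]
cw5.pkl (160, 60) [0.4852 0.1975 0.136 ]
cw5.pkl (549, 60) [0.4833 0.2509 0.136 ]
cw5.pkl (194, 60) [0.485  0.2021 0.136 ]
cw5.pkl (517, 60) [0.4835 0.2465 0.136 ]
cw5.pkl (532, 335) [0.5178 0.2516 0.136 ]
cw3.pkl (172, 20) [0.5099 0.1991 0.136 ]
cw3.pkl (545, 20) [0.508  0.2522 0.136 ]
cw3.pkl (175, 95) [0.519  0.1994 0.136 ]
cw3.pkl (545, 97) [0.5174 0.2531 0.136 ]
cw3.pkl (205, 50) [0.5133 0.2038 0.136 ]
cw3.pkl (512, 50) [0.5118 0.2478 0.136 ]
sill 0.105 [array([0.5133, 0.2044, 0.105 ]), array([0.5117, 0.2483, 0.105 ]), array([0.5187, 0.2044, 0.105 ]), array([0.5172, 0.2487, 0.105 ])]
sill 0.115 [array([0.5151, 0.2051, 0.115 ]), array([0.5137, 0.2474, 0.115 ]), array([0.5204, 0.2051, 0.115 ]), array([0.5189, 0.2478, 0.115 ])]
sill 0.125 [array([0.517 , 0.2059, 0.125 ]), array([0.5156, 0.2464, 0.125 ]), array([0.522 , 0.2059, 0.125 ]), array([0.5206, 0.2468, 0.125 ])]
```

```bash
cat >> h.py <<'E'
FY=2.3; CEN=np.array([.4915,.2244,0]); CX=-.086
def edge(z): return CEN+Rz(FY)@np.array([.022,0,z])
E
python3 - <<'E'
from plant import robot
from h import *
P=lambda z,t=6:tcp_for(edge(z),[CX,0,0],FY,t)
p,r=P(.170); robot.line_to(p,vel=.06,rotation=r)
p,r=P(.132); print(robot.line_to(p,vel=.05,guard=3))
robot.pause(.3); o=robot.observe(); print(o['ft_force'],o['torque'],o['tool_pos']-p)
p,r=P(.100); g=robot.line_to(p,vel=.012,guard=1.2)
o=robot.observe(); print(g,o['time'],o['ft_force'],o['torque'],'z contact',o['tool_pos'][2]-p[2]+.100)
robot.pause(.4);o=robot.observe(); print(o['time'],o['ft_force'],o['torque'],'z contact',o['tool_pos'][2]-p[2]+.100, o['tool_pos']-p)
for n in('wrist','scene'):cv2.imwrite(f'pics/{n}6.png',robot.grab_frame(n))
E
```

```text
False
[ 0.59858097 -0.58003453 -2.00830371] [0.0438139  0.14988598 0.03182222] [1.09449569e-04 1.92130278e-05 2.71289356e-04]
True 16.7083 [2.09447463 0.69526004 4.52724788] [ 0.045253    0.06678879 -0.03954712] z contact 0.11688397110245144
17.1083 [3.70797351 1.22237749 6.91906717] [ 0.13944781 -0.22100024  0.03092896] z contact 0.11672248465852889 [ 1.62437853e-06 -5.52762722e-05  1.67224847e-02]
```

View pics/wrist6.png

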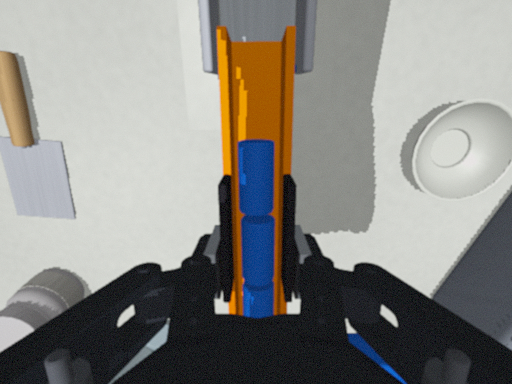

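View pics/scene6.png

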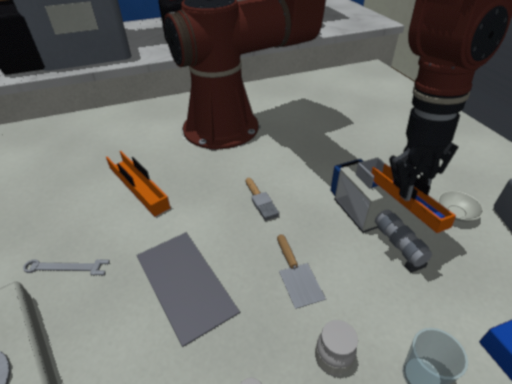

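Run:
```python
from plant import robot
from h import *
P=lambda z,t=6:tcp_for(edge(z),[CX,0,0],FY,t)
for z in (.1171,.1175):
    p,r=P(z); robot.line_to(p,vel=.01,rotation=r); robot.pause(.2)
    o=robot.observe();print(z,o['time'],o['ft_force'],o['torque'],o['tool_pos']-p)
z=.1175
for t in (9,12,):
    p,r=P(z,t); robot.line_to(p,vel=.02,rotation=r)
    o=robot.observe();print(t,o['time'],o['ft_force'],o['torque'])
```

```text
0.1171 17.7 [ 1.69790785 -0.52696981  1.32669132] [ 0.00289937  0.22266226 -0.03816978] [-1.19957517e-04  4.94269509e-06 -1.62737875e-04]
0.1175 18.15 [ 0.20241381 -0.4710602  -0.03203377] [ 0.02555883  0.19790926 -0.0114034 ] [-1.87334377e-04 -2.11242185e-05 -2.85582271e-04]
9 18.65 [-0.01173735 -0.02277333 -1.94184416] [0.04315226 0.41857679 0.00064695]
12 19.15 [-0.46980181  0.2024188  -2.39205983] [0.01557964 0.36149547 0.01748293]
```

Run:
```python
from plant import robot
from h import *
P=lambda z,t=6:tcp_for(edge(z),[CX,0,0],FY,t)
z=.1172
for t in range(14,45,2):
    p,r=P(z,t); robot.line_to(p,vel=.025,rotation=r)
    o=robot.observe();f=o['ft_force'];print(t,round(z,4),o['time'],f.round(2),o['torque'].round(2))
    if f[2]<-1.2: z-=.0003
    if f[2]>2: z+=.0004
    z=min(max(z,.1155),.120)
    if t in(28,44): 
        for n in('wrist','scene'):cv2.imwrite(f'pics/{n}7_{t}.png',robot.grab_frame(n))
robot.pause(.3)
for n in('wrist','scene'):cv2.imwrite(f'pics/{n}7.png',robot.grab_frame(n))
```

```text
14 0.1172 19.4833 [-0.29  0.07 -1.78] [0.08 0.41 0.01]
16 0.1169 19.8167 [-0.27 -0.51 -0.34] [ 0.04  0.46 -0.05]
18 0.1169 20.15 [-0.71 -0.53  0.66] [0.02 0.48 0.  ]
20 0.1169 20.4833 [ 0.33 -0.05  0.44] [ 0.05  0.54 -0.03]
22 0.1169 20.8167 [0.39 0.05 0.74] [ 0.16  0.58 -0.02]
24 0.1169 21.15 [-0.14  0.62  0.02] [0.14 0.55 0.01]
26 0.1169 21.4833 [-0.54  1.19  0.53] [0.07 0.69 0.07]
28 0.1169 21.8167 [0.22 0.56 0.29] [0.06 0.75 0.04]
30 0.1169 22.25 [0.37 0.1  0.77] [-0.05  0.83  0.03]
32 0.1169 22.5833 [-0.28 -0.17 -0.06] [-0.03  0.91 -0.03]
34 0.1169 22.9167 [-1.49 -0.39 -0.84] [-0.09  0.93  0.01]
36 0.1169 23.25 [ 0.25 -1.61 -0.81] [-0.06  0.77  0.03]
38 0.1169 23.5833 [-1.18 -1.28  1.05] [-0.01  1.   -0.02]
40 0.1169 23.9167 [ 0.06  0.25 -0.97] [-0.    1.03  0.03]
42 0.1169 24.25 [-1.29  0.5  -0.29] [-0.04  0.98 -0.  ]
44 0.1169 24.5833 [0.16 0.36 0.12] [-0.05  1.    0.01]
```

View pics/wrist7.png

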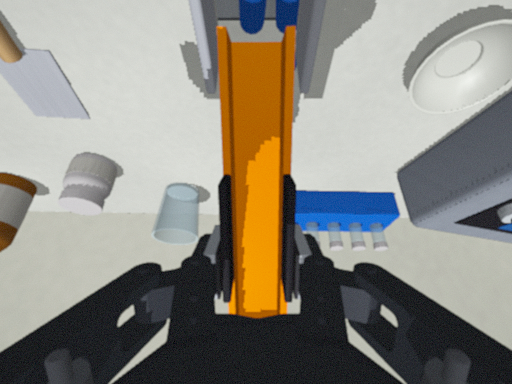

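View pics/scene7.png

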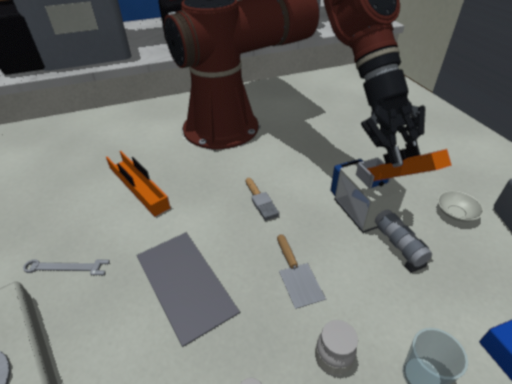

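View pics/wrist7_28.png

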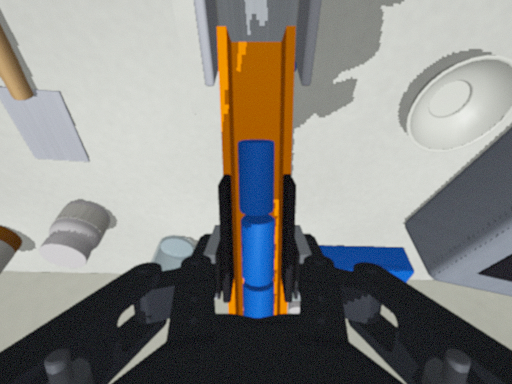

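Run:
```python
from plant import robot
from h import *
robot.pause(.2)
im=robot.grab_frame('wrist');s=robot.grab_frame('scene')
a=cv2.resize(im[0:110,190:330],None,fx=4,fy=4,interpolation=cv2.INTER_CUBIC)
b=cv2.resize(s[140:220,325:425],None,fx=4,fy=4,interpolation=cv2.INTER_CUBIC)
cv2.imwrite('pics/z8.png',a);cv2.imwrite('pics/z8s.png',b)
cv2.imwrite('pics/t8.png',cv2.resize(robot.grab_frame('top')[50:200,90:220],None,fx=4,fy=4,interpolation=cv2.INTER_CUBIC))
```

```text
(no output)
```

View pics/z8.png

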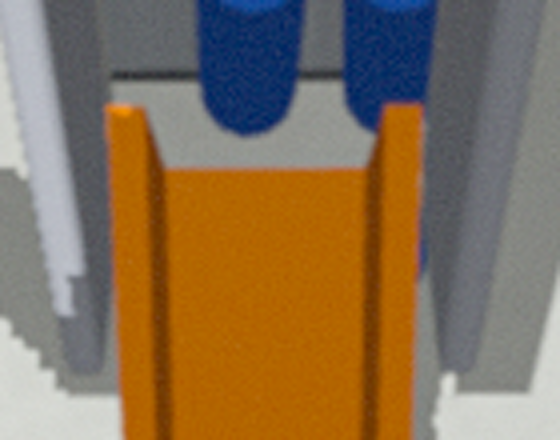

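View pics/z8s.png

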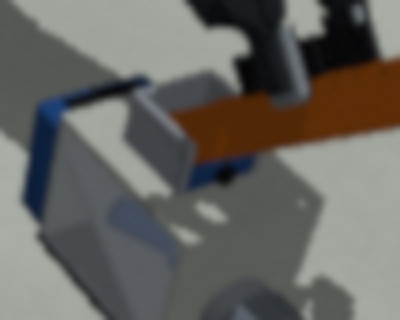

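View pics/t8.png

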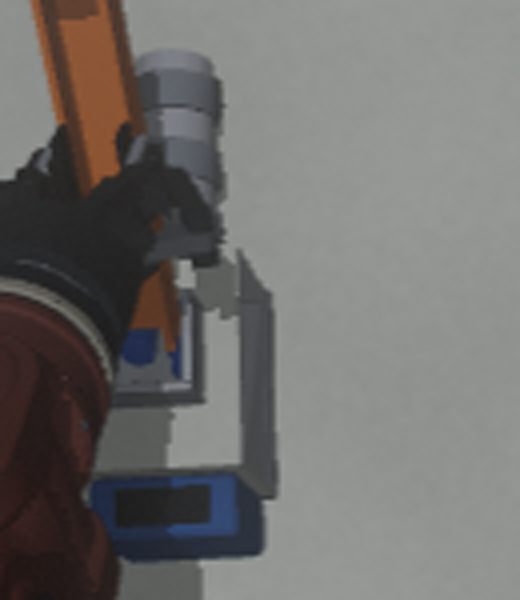

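Run:
```python
from plant import robot
from h import *
o=robot.observe();p=o['tool_pos']
robot.line_to(p+np.array([0.0,0,.035]),vel=.06)
im=robot.grab_frame('wrist');s=robot.grab_frame('scene')
a=cv2.resize(im[0:110,190:330],None,fx=4,fy=4,interpolation=cv2.INTER_CUBIC)
b=cv2.resize(s[140:240,325:425],None,fx=5,fy=5,interpolation=cv2.INTER_CUBIC)
cv2.imwrite('pics/z9.png',a);cv2.imwrite('pics/z9s.png',b)
print(robot.observe()['time'])
```

```text
26.2667
```

View pics/z9.png

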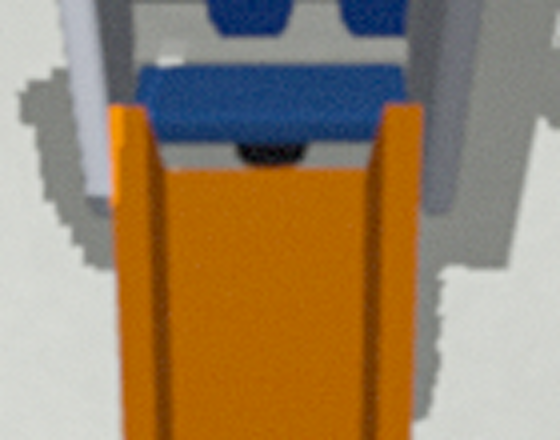

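View pics/z9s.png

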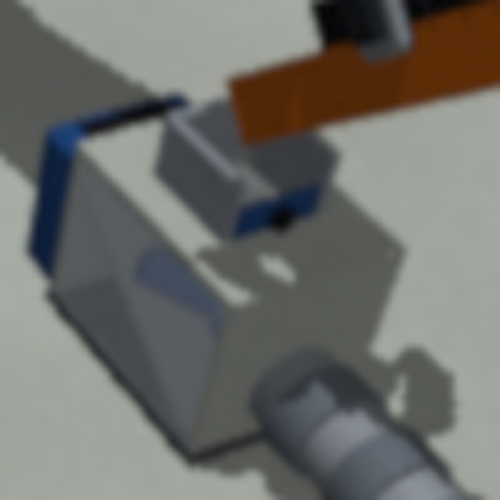

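Run:
```python
from plant import robot
from h import *
c=robot.get_calibration('wrist');K,R,t=cam(c)
c0=dict(c);C=-R.T@t-np.array([0,0,.035]);c0['tvec']=-R@C
print(C)
for a,b in(((250,133),(250,36)),((375,132),(375,36))):
    q=tri(c0,(a[0]/4+190,a[1]/4),c,(b[0]/4+190,b[1]/4));print(q, Rz(-FY)@(q[0]-CEN))
```

```text
[0.42077057 0.22113373 0.25229367]
(array([0.5373608 , 0.22250512, 0.04564078]), np.float64(0.000257046908815301)) [ 0.04574781 -0.00373383  0.04564078]
(array([0.53812794, 0.24750226, 0.0420999 ]), np.float64(0.0017721315689543863)) [0.04751751 0.02121238 0.0420999 ]
```

Run:
```python
from plant import robot
from h import *
o=robot.observe();p=o['tool_pos']
# shift view: -x by 25mm keeps spout within 55mm of mouth
robot.line_to(p+Rz(FY)@np.array([-.022,0,.008]),vel=.06)
im=robot.grab_frame('wrist');s=robot.grab_frame('scene')
a=cv2.resize(im[0:110,180:340],None,fx=4,fy=4,interpolation=cv2.INTER_CUBIC)
b=cv2.resize(s[160:240,325:385],None,fx=8,fy=7,interpolation=cv2.INTER_CUBIC)
b=cv2.convertScaleAbs(b,alpha=2.2,beta=-110)
cv2.imwrite('pics/z10.png',a);cv2.imwrite('pics/z10s.png',b)
print(robot.observe()['time'])
```

```text
Traceback (most recent call last):
plant.IKError: the arm cannot follow that straight line within its joint ranges
```

Run:
```python
from plant import robot
from h import *
p,r=tcp_for(CEN+Rz(FY)@[.02,0,.160],[-.095,0,0],FY,20)
robot.line_to(p,vel=.08,rotation=r)
im=robot.grab_frame('wrist');s=robot.grab_frame('scene')
a=cv2.resize(im[0:110,180:340],None,fx=4,fy=4,interpolation=cv2.INTER_CUBIC)
b=cv2.resize(s[160:240,325:385],None,fx=8,fy=7,interpolation=cv2.INTER_CUBIC)
b=cv2.convertScaleAbs(b,alpha=2.2,beta=-110)
cv2.imwrite('pics/z10.png',a);cv2.imwrite('pics/z10s.png',b)
print(robot.observe()['time'])
```

```text
27.275
```

View pics/z10.png

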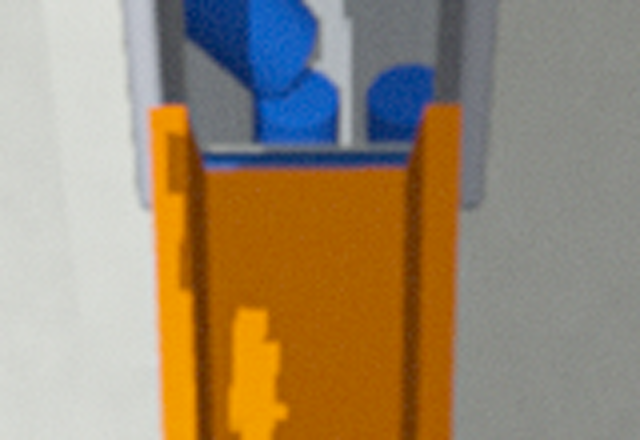

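View pics/z10s.png

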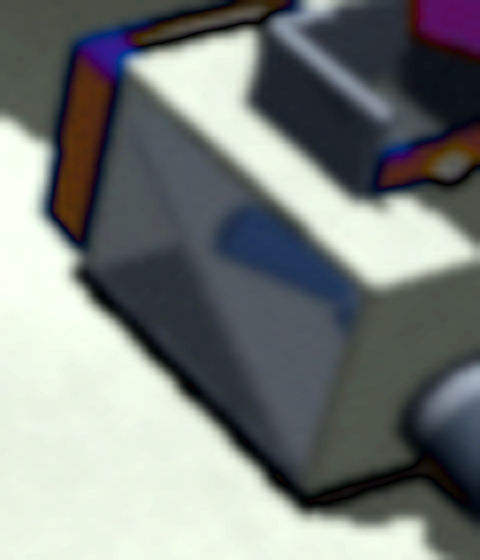

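Run:
```python
from plant import robot
from h import *
s=robot.get_calibration('scene');w=robot.get_calibration('wrist')
def yplane(p,y):
    o,d=ray(s,p);o=Rz(-FY)@(o-CEN);d=Rz(-FY)@d;return o+d*(y-o[1])/d[1]
for q in((235,235),(345,300)):
  px=(q[0]/8+325,q[1]/7+160)
  for y in(-.045,-.03,-.015):print(q,yplane(px,y).round(3))
for q in((250,45),(295,110),(405,90)):
  for z in(.05,.07,.09):
    print('w',q,(Rz(-FY)@(plane(w,(q[0]/4+180,q[1]/4),z)-CEN)).round(3))
```

```text
(235, 235) [ 0.004 -0.045  0.076]
(235, 235) [-0.012 -0.03   0.056]
(235, 235) [-0.029 -0.015  0.037]
(345, 300) [ 0.052 -0.045  0.089]
(345, 300) [ 0.037 -0.03   0.07 ]
(345, 300) [ 0.022 -0.015  0.051]
w (250, 45) [ 0.009 -0.012  0.05 ]
w (250, 45) [ 0.008 -0.011  0.07 ]
w (250, 45) [ 0.007 -0.01   0.09 ]
w (295, 110) [ 0.021 -0.003  0.05 ]
w (295, 110) [ 0.019 -0.003  0.07 ]
w (295, 110) [ 0.017 -0.002  0.09 ]
w (405, 90) [0.017 0.021 0.05 ]
w (405, 90) [0.016 0.019 0.07 ]
w (405, 90) [0.014 0.018 0.09 ]
```

Run:
```python
from plant import robot
from h import *
p,r=tcp_for(CEN+Rz(FY)@[.03,0,.215],[-.095,0,0],FY,15)
robot.line_to(p,vel=.10,rotation=r)
m=np.array([.5445,-.228,.006]); P=lambda z:tcp_for(m+[0,0,z],[0,0,0],13.6,0)
p,r=P(.20); robot.line_to(p,vel=.16,rotation=r)
p,r=P(.04); robot.line_to(p,vel=.10,rotation=r)
robot.pause(.1)
cv2.imwrite('pics/w11.png',robot.grab_frame('wrist'))
print(robot.observe()['time'],robot.observe()['tool_pos']-p,robot.observe()['ft_force'])
```

```text
32.8583 [ 0.00021447 -0.00013643  0.0004465 ] [ 0.63113899 -0.79286793 -1.65236256]
```

View pics/w11.png

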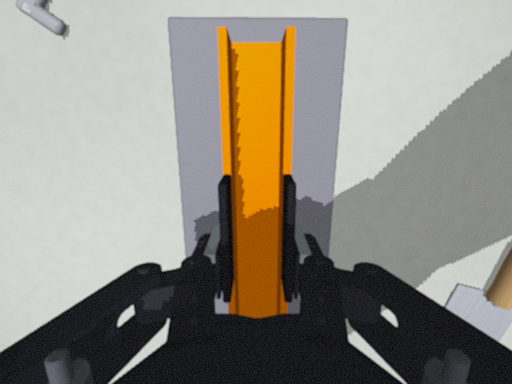

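Chute is empty, unslipped in the hand (spout rim still at row 28, columns 219–295), centred over and parallel with the mat. Setting it down.

Run:
```python
from plant import robot
from h import *
m=np.array([.5445,-.228,.006]); P=lambda z:tcp_for(m+[0,0,z],[0,0,0],13.6,0)
p,r=P(.006); robot.line_to(p,vel=.05)
robot.pause(.1)
p,r=P(-.003); g=robot.line_to(p,vel=.012,guard=2)
o=robot.observe();print(g,o['tool_pos'][2]-TZ,o['ft_force'])
robot.set_gripper(.085)
robot.pause(.2)
q=robot.observe()['tool_pos'].copy();robot.line_to(q+[0,0,.10],vel=.08)
robot.line_to(q+[-.06,0,.22],vel=.15)
robot.pause(.3)
o=robot.observe();print(o['time'],o['gripper_width'],o['ft_force'])
import pickle;pickle.dump(robot.get_calibration('wrist'),open('cw12.pkl','wb'))
for n in('wrist','scene','top'):cv2.imwrite(f'pics/{n}12.png',robot.grab_frame(n))
```

```text
True 0.006309092025617968 [-0.5461261  -0.54371536  5.11542471]
37.8167 0.08503384408599406 [-0.00357584  0.61672362 -1.08278717]
```

View pics/wrist12.png

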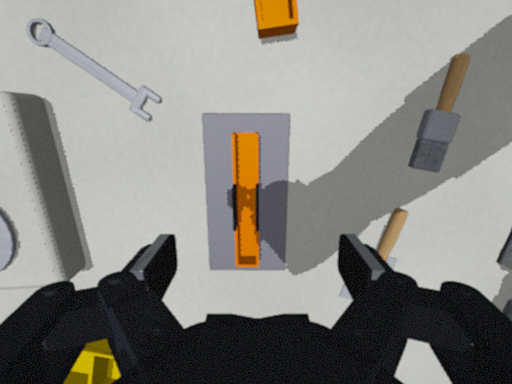

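View pics/scene12.png

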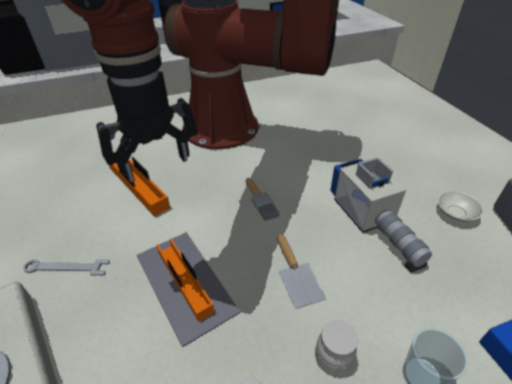

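View pics/top12.png

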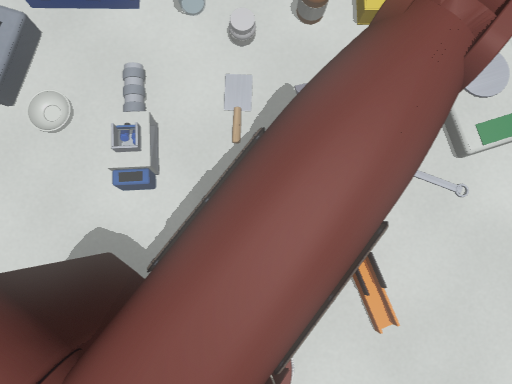

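Run:
```python
from plant import robot
from h import *
import pickle
c=pickle.load(open('cw12.pkl','rb'))
a,b=plane(c,(246,131),.036),plane(c,(247,268),.036);print((a+b)/2,np.linalg.norm(a-b))
print(robot.job_done())
```

```text
[ 0.54386042 -0.22714198  0.036     ] 0.1951729290111653
the job is handed in; nothing more can be done
None
```

I picked up the chute with its three slugs and rested the spout on the sill. I then tipped the chute to 44° about the sill edge, and all three slugs slid through the throat. The chute is back on its mat, and I handed the job in at about 38 s of the 64 s allowed; no verdict was reported.

**Resting on the sill:** touch put the sill top about 117 mm above the bench. The tool force changed by about 9–10 N at contact, under the 20 N limit. I eased it off before tipping, and it read near zero while the slugs slid.

**Slugs:** the wrist picture afterwards showed the chute empty and all three slugs in the feeder. The upper ends of two measured about 45 mm above the bench. The third lies across them, and I could only estimate its visible end at 50–75 mm, below the 100 mm limit. I had no exact height for its centre.

**Chute:** the last wrist picture shows it flat, upright and parallel to the mat. Its middle measured within about 1 mm of the mat's middle. The gripper was open and clear, and the bystanders in view showed no sign of movement.

**Checks that disagreed:**
- The lifted weight read about 1.2–1.8 N instead of the expected 2.5 N.
- The top and wrist cameras differed by about 3 mm on the throat's y position. I used the wrist value, and the spout went in centred.
- At first I measured the chute's length across its ends as 195 mm instead of 190 mm, which is pixel picking error.

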